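# Hook a sprung test clip on the lamp supply's earth stud

### The job

For the safety check of the microscope's lamp supply, take the sprung test clip from its rest, squeeze its thumb cap towards the guard so that the hook comes out, bring the open hook around the bare earth stud on the supply's ledge, let the spring close it on the shank and leave the clip hanging there by itself, level and square to the ledge. Go gently: feel for the stud, which sits somewhere in its slot, do not lean on it or on the supply, and leave the dish, the oil bottle, the beaker and the tally counter around it where they are.

Things in the scene. Friction and masses are not known exactly. Their poses are not given: they have to be found in the camera images.
- clip: Sprung test clip, black plastic, 107 mm long, 40 g, lying level in its rest. Origin on its long axis, half-way between cap and guard; x runs towards the hook, z up. Thumb cap: upright plate 28 wide x 38 high x 4 mm, outer face at x -26 mm. Guard: plate ahead of the 15 mm square barrel. Squeezing cap and guard together along x pushes the hook out of the nose; cap and hook are one piece.
- clip_guard (a point): Front face of the clip's guard, on the axis (clip x +26 mm): upright plate 30 wide x 42 high x 4 mm. From here to the cap's outer face is 52 mm, 40 mm when fully squeezed. The nose leaves this face at its middle (9 mm thick), so squeeze with fingertips 6 to 10 mm above the axis.
- clip_nose (a point): Centre of the flat end of the clip's nose (clip x +78 mm). The nose is 9 mm thick, its last 8 mm 13 mm thick. The hook comes out here; a caught stud is pinched between this face and the hook's cross-bar.
- hook_throat (a point): Point on the clip's axis, moving with the hook, where a 6 mm stud's centre lies when home in it. Axes as the clip's. Steel hook, flat, 4 mm high: stem on the +y side, inner face 3 mm off; cross-bar 3 mm ahead, 3 mm thick, reaching 6.5 mm to -y, there a lip turns back 2 mm. Open to -y. Fully out: 12 mm from nose to cross-bar, 10 to the lip, this point 9 mm ahead of the nose.
- plunger (a joint): Travel of cap and hook in m: 0 = hook drawn in, 0.012 = fully squeezed, hook fully out (hard stop), about 0.006 when closed on the stud. The spring gives 5 N at 0 and 11 N at 0.012: hold it with 20 to 25 N. Opening the fingers lets it close.
- stud_mark (a point): Middle of the stud's slot, on the ledge top, 40 mm above the bench. The bare steel earth stud stands upright up to 20 mm to either side of it along the supply's y (exact across): feel or look for it. Round nut 17 mm wide, 5 high; shank 6 mm thick from 5 to 34 mm above the ledge; 11 mm head, top at 39. Aim the clip's axis 20 mm above the ledge. It is firm: touch it with under 6 N.
- supply: Lamp supply, fixed: pale case 130 x 210 mm, 64 high, grey terminal ledge 64 deep, 40 high along its near (-x) side. Origin on the bench under the case; x from ledge to case, y along the ledge. Ledge from x -120 to -56 mm; stud and slot at x -88. Two black binding posts, 17 mm wide, 25 high, on the same line at y +75 and -75: not used. Bring the clip from the ledge side, its x along this x.
- rest: The clip's grey plastic rest, fixed: foot 120 x 64 x 10 mm, two notched uprights 45 mm high and 10 thick at x 5 and 62 mm. Origin on the bench under the clip's origin (to 3 mm); the clip's axis lies along x, 45 mm above the bench; no part of the rest stands higher than that axis.
- dish: A covered Petri dish, 64 mm across, 15 mm high; origin under its centre. Leave it.
- oil_bottle: A small immersion oil bottle, 28 mm across, 70 mm high; origin under its centre. Leave it.
- beaker: A glass beaker, 68 mm across, 90 mm high; origin under its centre. Leave it.
- counter: A hand tally counter, about 52 x 45 mm, 42 mm high; origin under its centre. Leave it.
Not all that is in view belongs to the job. There is more than one size of the clip; the one meant has the size given above.

How it is judged:
By the outcome, as a careful person would: the job done as asked, in the order asked, and still so for the second after the job is handed in, with the robot touching nothing.
It also fails if it takes over 67 s, if anything falls off the work surface, if the arm or the gripper's body presses on something with over 40 N, if the wrist force passes 120 N, or if a joint passes its speed limit or range.

### The arm

A 6-joint arm with a two-finger parallel gripper is mounted at the origin on the work surface. World frame = base frame: x ahead of the robot, y to its left, z up, the work surface at z = 0. Lengths are in m, angles in rad, forces in N, time in s.
With the tool pointing down it reaches from about 0.35 to 0.85 m from the base axis. Payload 8.1 kg.
Tool frame: the origin (TCP) lies midway between the tips of the shut fingers; the grasp point (between the pads) lies grasp_offset behind it (grasp_offset is the distance from the TCP to the grasp point, in m); z points along the fingers, y is the line along which they close (so a half turn about z gives the same grasp; the last joint's range is limited). The gripper opens to 93 mm and grips with 3 to 60 N. Pads are 15 mm wide; open, the fingers measure 128 mm over their backs; the gripper's body (75 mm by 188 mm) begins 65 mm behind the grasp point.
Start: joints at [-1.345, 0.13, 1.488, -0, 1.523, -0.085], TCP at [0.184, -0.571, 0.219] pointing down, gripper open.
Joint ranges: [-2.96, 2.96], [-0.89, 2.26], [0.02, 2.5], [-1.34, 4.48], [0, 2.73], [-2.66, 2.66]. Speed limits (rad/s): [2.39, 2.39, 2.79, 3.14, 3.14, 3.14].

### API

Orientations are given as a rotation vector (axis times angle).
In Python, from rig import * gives the robot as it stands.
- The arm moves only by the shell command python3 -m crank 'ROWS'. ROWS is a JSON object of lists of equal length, an entry for each row: "travel": the shift along the tool's x, y, z in cm, a list of three; "spin": the turn about the tool's z in degrees; "claw": the finger opening in cm, from 0 to 9.3. In form: {"travel": [[dx, dy, dz], ...], "spin": [spin, ...], "claw": [claw, ...]}. A call has 1 to 20 rows; each row shifts and turns the commanded pose from where the row before left it, along the tool's axes as they then stand; what a row does not reach is not made up. A row lasts 1/8 s, in which the tool goes at most 62.5 mm and 10.7 degrees, less where a joint would pass 70% of its speed; a pose out of reach is approached as far as the arm can. A call is refused whole if a number of a shift passes 6.25 or a number of a turn 10.7, either way. A call with a gripper value outside its range is refused whole. The fingers move at their own pace and stop on an object; the grip force is fixed at half the most. Time passes only in rows, so rows that do not move let the fingers close. It gives the time, the measured TCP pose, the force, the opening and the grip force at its end, in the units of the state.
- observe(): the state, without advancing time (a new reading comes with each control period).
- camera(name): name is "scene" or "top" or "wrist"; returns a dict with "pixels" (480x640x3 uint8, red, green, blue), "fx", "fy", "cx", "cy" (pixels), "world_to_cam" (4x4, takes a point from world to camera coordinates). Camera axes: x right, y up, looking along -z (the intrinsics and any distortion apply to the point x, -y, -z); pixel columns grow to the right and rows downward; lengths in m; the calibration is good to about 2 mm. A picture is of the moment at which its call begins. There is no depth.
- close_job(): hands the job in; it is judged then, once.
The state is a dict: "time": time; "joint_pos": joint angles; "dq": joint speeds; "joint_efforts": joint torques, N m; "tcp_pos": TCP position; "orientation": TCP orientation; "wrist_force": force on the tool from outside, world axes, zero at the start; "wrist_torque": the same for the moment, N m; "grip_width": finger opening in m; "finger_force": force on a finger pad.
Only numpy, scipy, OpenCV 4.12 (cv2) and the standard library are available. Lean on these libraries where they do the work, as an engineer would, in place of code of your own. Each camera call takes 0.05 s, during which the arm holds its last target. There are 200 camera calls.

## Working session

There is one attempt and no reset: what is moved stays moved. The work goes in short steps, Python scripts to look and compute and a shell command to move; the robot and the scene stay as the last step left them, time stands still between calls to the robot, and variables do not carry over. Pictures are saved under pics/ and viewed, at most 10 in all, crops included, and the job is handed in when it is done.

```bash
ls; mkdir -p pics; python3 - <<'E'
from rig import *
import cv2,json
s=observe();print(s)
for n in("scene","top"):
    c=camera(n);cv2.imwrite(f"pics/{n}0.png",c["pixels"][:,:,::-1]);print(n,{k:c[k] for k in c if k!="pixels"})
E
```

```text
pics
{'time': 0.0, 'joint_pos': array([-1.34539380e+00,  1.31137592e-01,  1.48925471e+00, -8.81698189e-06,
        1.52298349e+00, -8.53880579e-02]), 'dq': array([ 0.00089074, -0.00095528,  0.00076461,  0.00161762, -0.00116409,
        0.00064764]), 'joint_efforts': array([-1.57786915e-03, -5.59838784e+01, -4.91765606e+01,  7.61963823e-02,
        3.51339590e-02, -1.29298564e-04]), 'tcp_pos': array([ 0.18338777, -0.57070641,  0.21761501]), 'orientation': array([-3.10198097e+00, -4.85951761e-01,  2.09607182e-04]), 'wrist_force': array([ 0.40663764, -0.28174764,  0.02253877]), 'wrist_torque': array([ 0.00743819, -0.00285167,  0.01030041]), 'finger_force': 0.0, 'grip_width': 0.09280512092937818}
scene {'fx': 504.43693772467884, 'fy': 504.43693772467884, 'cx': 319.52400962364146, 'cy': 236.70888040219242, 'world_to_cam': array([[ 0.82641126,  0.56296776,  0.01056988, -0.48015502],
       [-0.30155111,  0.42665445,  0.85266225,  0.11182371],
       [ 0.47551167, -0.70783705,  0.5223556 , -1.36425289],
       [ 0.        ,  0.        ,  0.        ,  1.        ]])}
top {'fx': 449.2459063299184, 'fy': 449.2459063299184, 'cx': 313.719708009537, 'cy': 237.73210890049546, 'world_to_cam': array([[ 0.00294218, -0.99998819,  0.00386842,  0.00986129],
       [ 0.99809381,  0.00317503,  0.06163326, -0.5631635 ],
       [-0.06164481,  0.00367971,  0.99809137, -1.10962937],
       [ 0.        ,  0.        ,  0.        ,  1.        ]])}
```

View pics/top0.png

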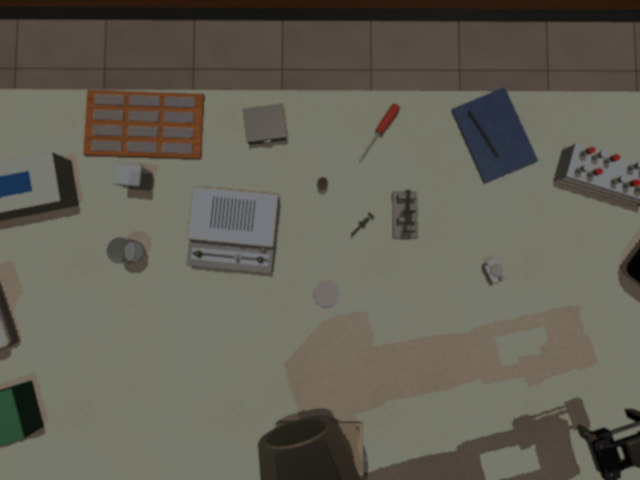

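View pics/scene0.png

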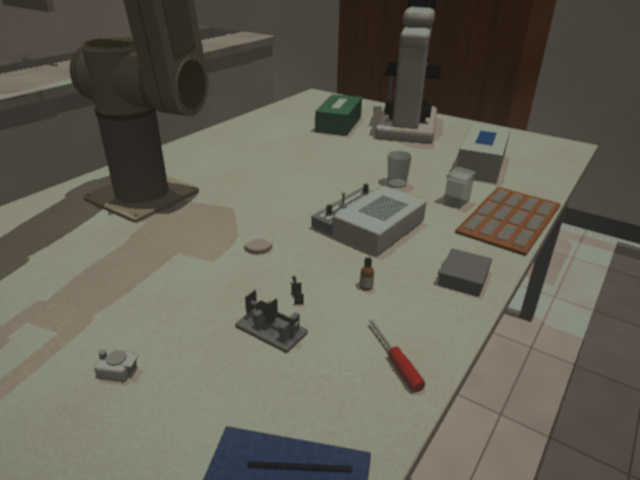

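The top view shows the rest with the clip at (404,215), a smaller decoy clip at (362,225), the supply at (233,230) with its ledge towards the robot and the stud near (238,258). The dish is at (326,294), the bottle at (322,184), the beaker at (130,250) and the counter at (495,270). I'll measure these next and look at enlarged crops.

```bash
cat > h.py <<'E'
from rig import *
import numpy as np,cv2
from scipy.spatial.transform import Rotation as R
def ray(c,u,v,z):
    W=np.array(c["world_to_cam"]);A=W[:3,:3];o=-A.T@W[:3,3]
    d=A.T@np.array([(u-c["cx"])/c["fx"],-(v-c["cy"])/c["fy"],-1.])
    return o+d*(z-o[2])/d[2]
def proj(c,p):
    W=np.array(c["world_to_cam"]);q=W[:3,:3]@np.array(p)+W[:3,3]
    return np.array([c["cx"]+c["fx"]*q[0]/-q[2],c["cy"]-c["fy"]*q[1]/-q[2]])
E
python3 - <<'E'
from h import *
c=camera("top");p=c["pixels"][:,:,::-1]
a=cv2.resize(p[180:280,180:285],None,fx=5.5,fy=5.5,interpolation=cv2.INTER_CUBIC)[:,:,:]
b=cv2.resize(p[185:245,385:425],None,fx=5.5,fy=5.5,interpolation=cv2.INTER_CUBIC)
o=np.zeros((550,800,3),np.uint8);o[:550,:577]=a[:550];o[:330,579:799]=b[:,:220]
o=np.clip(o*1.8,0,255).astype(np.uint8);cv2.imwrite("pics/crop0.png",o)
for n,u,v,z in [("clip",404,215,.045),("stud",238,258,.06),("dish",326,294,.015),("bottle",322,184,.05),("decoy",362,225,.01)]:print(n,ray(c,u,v,z).round(3))
E
```

```text
Traceback (most recent call last):
ValueError: could not broadcast input array from shape (550,578,3) into shape (550,577,3)
```

```bash
python3 - <<'E'
from h import *
c=camera("top");p=c["pixels"][:,:,::-1]
a=cv2.resize(p[180:280,180:285],(578,550),interpolation=cv2.INTER_CUBIC)
b=cv2.resize(p[185:245,385:425],(220,330),interpolation=cv2.INTER_CUBIC)
o=np.zeros((550,800,3),np.uint8);o[:550,:578]=a;o[:330,580:800]=b
o=np.clip(o*1.8,0,255).astype(np.uint8);cv2.imwrite("pics/crop0.png",o)
for n,u,v,z in [("clip",404,215,.045),("stud",238,258,.06),("dish",326,294,.015),("bottle",322,184,.05),("decoy",362,225,.01)]:print(n,ray(c,u,v,z).round(3))
E
```

```text
clip [ 0.618 -0.21   0.045]
stud [0.511 0.194 0.06 ]
dish [ 0.423 -0.019  0.015]
bottle [ 0.693 -0.008  0.05 ]
decoy [ 0.596 -0.111  0.01 ]
```

View pics/crop0.png

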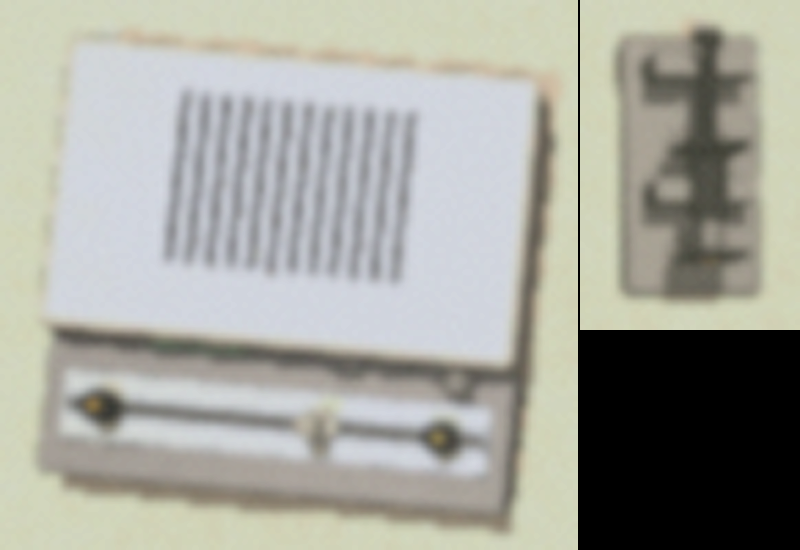

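The crop shows the supply with its two posts at crop (98,405) and (440,437) and the bright stud near (320,425), well to the -y side. The clip in its rest points its nose to +x, with the guard at crop row 152 and the cap at row 255. I'll turn the tool so that its y runs along world +x, then go above the clip.

```bash
python3 -m crank '{"travel":[[0,0,0],[0,0,0],[0,0,0],[0,0,0],[0,0,0],[0,0,0],[0,0,0],[0,0,0],[4,4.5,0],[4,4.5,0],[4,4.5,0],[4,4.5,0],[4,4.5,0],[4,4.5,0],[4,4.5,0],[4,4.5,0],[4,4.5,0],[0,0,0]],"spin":[-9,-9,-9,-9,-9,-9,-9,-9.2,0,0,0,0,0,0,0,0,0,0],"claw":[9,9,9,9,9,9,9,9,9,9,9,9,9,9,9,9,9,9]}'
python3 - <<'E'
from h import *
s=observe();print(s["joint_pos"].round(2),R.from_rotvec(s["orientation"]).as_matrix().round(3))
try:
    import rig; print([ (k,getattr(rig,k)) for k in dir(rig) if 'offset' in k])
except Exception as e: print(e)
c=camera("wrist");p=c["pixels"][:,:,::-1];cv2.imwrite("pics/w1.png",np.clip(p*1.5,0,255).astype(np.uint8))
np.savez("w1.npz",**c)
E
```

```text
time: 2.45
tcp_pos: [0.5906, -0.2075, 0.2178]
orientation: [-2.215, -2.226, -0.001]
wrist_force: [0.1, 0.2, 0.6]
grip_width: 0.0902
finger_force: 0.0
[-0.42  0.2   1.41  0.    1.53 -0.43] [[-0.005  1.    -0.   ]
 [ 1.     0.005  0.001]
 [ 0.001 -0.    -1.   ]]
[('grasp_offset', 0.0188)]
```

View pics/w1.png

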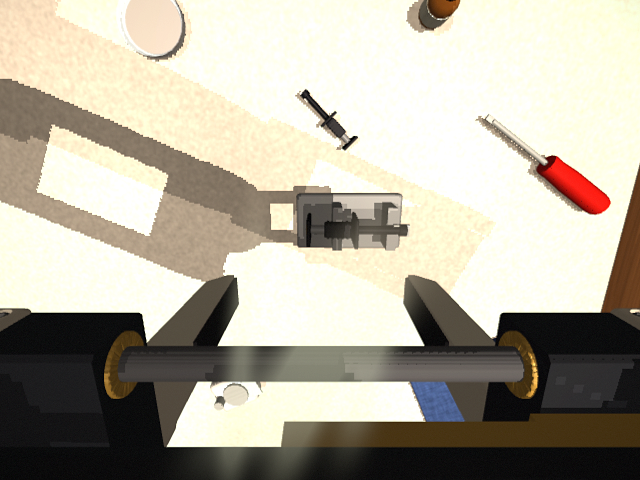

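The wrist view shows the clip in its rest with its cap at about (309,230), guard at (353,231) and nose end at (405,230), so it lies along +x.

```bash
python3 - <<'E'
from h import *
c=dict(np.load("w1.npz"))
for n,u,v,z in [("cap",309,230,.05),("guard",354,231,.045),("nose",407.5,230,.045),("restTL",297,194,.01),("restBL",296,249,.01),("restTR",402,194,.01),("restBR",402,249,.01)]:print(n,ray(c,u,v,z).round(4))
a=c["pixels"][185:255,285:420].astype(np.uint8)
# zoom
cv2.imwrite("pics/w1z.png",cv2.resize(np.clip(a[:,:,::-1].astype(float)*1.6,0,255).astype(np.uint8),(780,404),interpolation=cv2.INTER_CUBIC))
E
```

```text
cap [ 0.5785 -0.2187  0.05  ]
guard [ 0.6256 -0.2208  0.045 ]
nose [ 0.6817 -0.2194  0.045 ]
restTL [ 0.5637 -0.1875  0.01  ]
restBL [ 0.5617 -0.2525  0.01  ]
restTR [ 0.6817 -0.1868  0.01  ]
restBR [ 0.6865 -0.2517  0.01  ]
```

View pics/w1z.png

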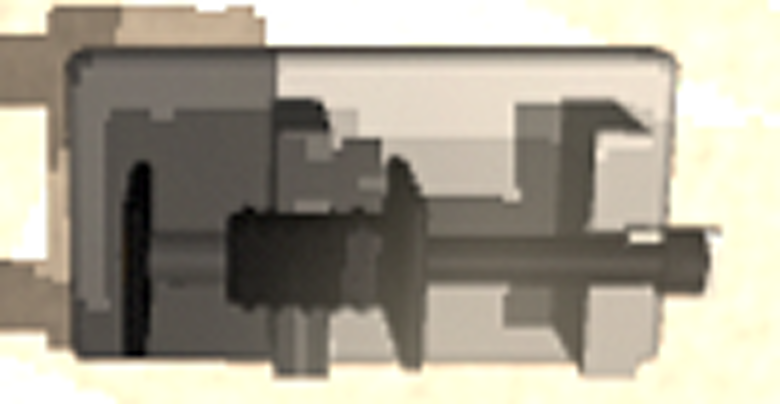

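```bash
python3 -m crank '{"travel":[[-1.15,1.8,0],[0,0,5],[0,0,5],[0,0,4],[0,0,1.6],[0,0,0.8],[0,0,0],[0,0,0]],"spin":[0,0,0,0,0,0,0,0],"claw":[9,9,9,9,9,9,9,9]}'
```

```text
time: 3.5
tcp_pos: [0.6077, -0.2234, 0.0568]
orientation: [2.219, 2.219, 0.002]
wrist_force: [-0.2, 0.2, 0.7]
grip_width: 0.0901
finger_force: 0.0
```

```bash
python3 -m crank '{"travel":[[0.4,0,0.35],[0,0,0],[0,0,0]],"spin":[0,0,0],"claw":[9,9,9]}'
python3 - <<'E'
from h import *
c=camera("wrist");p=c["pixels"][:,:,::-1];cv2.imwrite("pics/w2.png",np.clip(p*1.5,0,255).astype(np.uint8))
np.savez("w2.npz",**c)
for P in [(.578,-.219,.064),(.630,-.219,.066),(.682,-.219,.045)]:print(proj(c,P).round(0))
E
```

```text
time: 3.88
tcp_pos: [0.6065, -0.2186, 0.0512]
orientation: [2.221, 2.222, -0.0]
wrist_force: [-0.2, -0.6, -0.2]
grip_width: 0.09
finger_force: 0.0
[265. 300.]
[368. 302.]
[455. 285.]
```

View pics/w2.png

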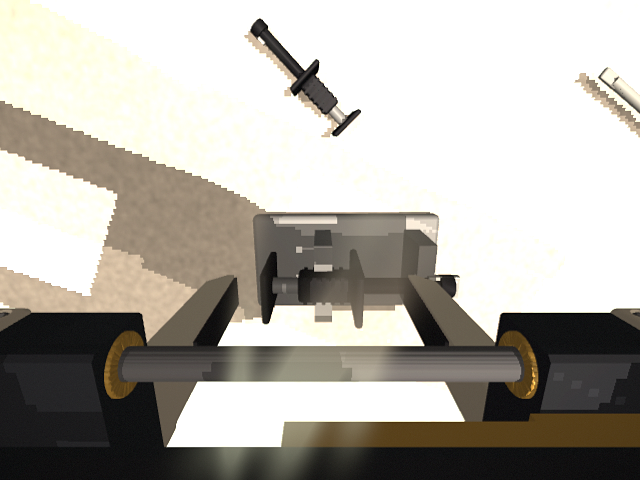

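The picture shows the cap at (266,288), guard at (358,290) and nose end at (456,286), within a few pixels of the prediction and centred between the fingers. I'll close lightly, lift and then squeeze fully.

```bash
python3 -m crank '{"travel":[[0,0,-0.15],[0,0,0],[0,0,0],[0,0,0],[0,0,0],[0,0,0]],"spin":[0,0,0,0,0,0],"claw":[7,6,5.3,4.8,4.8,4.8]}'
```

```text
time: 4.68
tcp_pos: [0.6065, -0.2187, 0.0526]
orientation: [2.221, 2.222, 0.0]
wrist_force: [-0.7, 0.5, -0.4]
grip_width: 0.0485
finger_force: 6.9
```

```bash
python3 -m crank '{"travel":[[0,0,-0.5],[0,0,-1],[0,0,-1.5],[0,0,0],[0,0,0],[0,0,0],[0,0,0]],"spin":[0,0,0,0,0,0,0],"claw":[4.7,4.7,4.7,4.4,3.9,3.9,3.9]}'
python3 -m crank '{"travel":[[0,0,-2],[0,0,-5],[0,0,-5],[0,0,0],[0,0,0]],"spin":[0,0,0,0,0],"claw":[3.9,3.9,3.9,3.9,3.9]}'
python3 - <<'E'
from h import *
c=camera("wrist");p=c["pixels"][:,:,::-1];cv2.imwrite("pics/w3.png",cv2.resize(p[200:420,200:500],(750,550),interpolation=cv2.INTER_CUBIC))
np.savez("w3.npz",**c); t=camera("top");np.savez("t3.npz",**t)
E
```

```text
time: 5.55
tcp_pos: [0.6061, -0.2185, 0.082]
orientation: [-2.221, -2.221, 0.0]
wrist_force: [0.9, 0.3, -0.9]
grip_width: 0.04
finger_force: 17.1
time: 6.18
tcp_pos: [0.6066, -0.2188, 0.2035]
orientation: [2.221, 2.221, 0.001]
wrist_force: [0.2, -0.1, -1.1]
grip_width: 0.0402
finger_force: 17.1
```

View pics/w3.png

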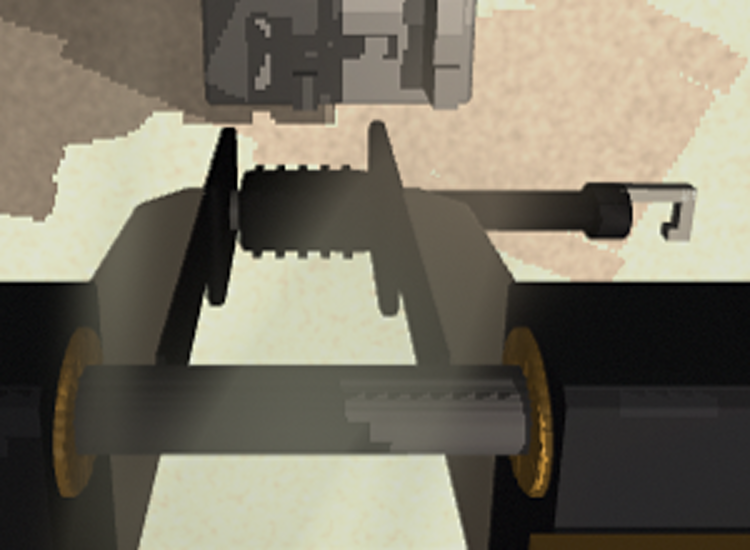

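The clip is held level and fully squeezed. The hook is out at crop (660,210), with its stem on +y and its mouth to -y. I'll compute the supply pose from the top view and set up the approach.

```bash
cat > geo.py <<'E'
from h import *
E
python3 - <<'E'
from h import *
w=dict(np.load("w3.npz"));print("nose meas",ray(w,452.8,284.,.1955),"expect",.6066+.072,"bar",ray(w,200+693/2.5,200+213/2.5,.1955), "cap/guard",ray(w,200+238/2.5,200+212/2.5,.1955))
t=dict(np.load("t3.npz"))
a=ray(t,180+98/5.5,180+405/5.5,.064);b=ray(t,180+440/5.5,180+437/5.5,.064)
d=a-b;print(a,b,np.linalg.norm(d),"yaw",np.degrees(np.arctan2(-d[0],d[1])),"mark",(a+b)/2)
for v in(420,425,432):print("stud",ray(t,180+320/5.5,180+v/5.5,.079))
E
```

```text
nose meas [ 0.68155829 -0.21949139  0.1955    ] expect 0.6786 bar [ 0.69551311 -0.22022303  0.1955    ] cap/guard [ 0.59208429 -0.22003706  0.1955    ]
[0.52117191 0.28945428 0.064     ] [0.50768752 0.14033318 0.064     ] 0.14972952183597496 yaw -5.166963246142557 mark [0.51442971 0.21489373 0.064     ]
stud [0.5146354  0.19021913 0.079     ]
stud [0.51248849 0.19019058 0.079     ]
stud [0.50948371 0.19015061 0.079     ]
```

```bash
python3 -m crank '{"travel":[[5.5,-2.1,0],[5.5,-2.1,0],[5.5,-2.1,0],[5.5,-2.1,0],[5.5,-2.1,0],[5.5,-2.1,0],[5.5,-2.1,0],[5.5,-2.2,0],[0,0,2],[0,0,2],[0,0,0],[0,0,0]],"spin":[0,0,0,0,0,0,0,0,5.2,0,0,0],"claw":[3.7,3.7,3.7,3.7,3.7,3.7,3.7,3.7,3.7,3.7,3.7,3.7]}'
python3 - <<'E'
from h import *
s=observe();M=R.from_rotvec(s["orientation"]).as_matrix();print(s["tcp_pos"],np.degrees(np.arctan2(M[1,1],M[0,1])))
c=camera("wrist");p=c["pixels"][:,:,::-1];cv2.imwrite("pics/w4.png",p)
np.savez("w4.npz",**c)
print(proj(c,(.512,.192,.04)),proj(c,(.512,.192,.079)))
E
```

```text
time: 7.78
tcp_pos: [0.4373, 0.2211, 0.1626]
orientation: [-2.32, -2.118, 0.001]
wrist_force: [0.5, -0.3, 0.2]
grip_width: 0.0394
finger_force: 30.0
[0.43726501 0.2210622  0.16259801] -5.201574662544751
[405.11957122 254.09421625] [416.85189625 269.90557434]
```

View pics/w4.png

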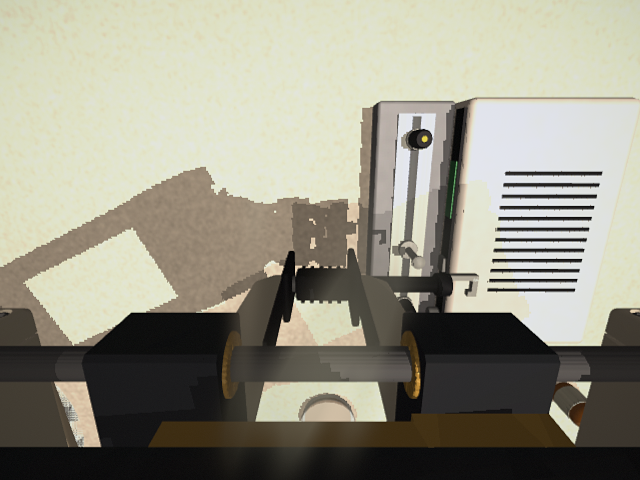

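```bash
python3 - <<'E'
from h import *
c=dict(np.load("w4.npz"));p=c["pixels"][:,:,::-1]
cv2.imwrite("pics/w4z.png",cv2.resize(p[220:320,370:500],(780,600),interpolation=cv2.INTER_CUBIC))
for n,u,v,z in [("nutTop",406,247,.045),("head",418,261,.079),("postTop",424.5,139,.065)]:print(n,ray(c,u,v,z).round(4))
E
```

```text
nutTop [0.5117 0.2005 0.045 ]
head [0.513  0.1995 0.079 ]
postTop [0.5226 0.2922 0.065 ]
```

View pics/w4z.png

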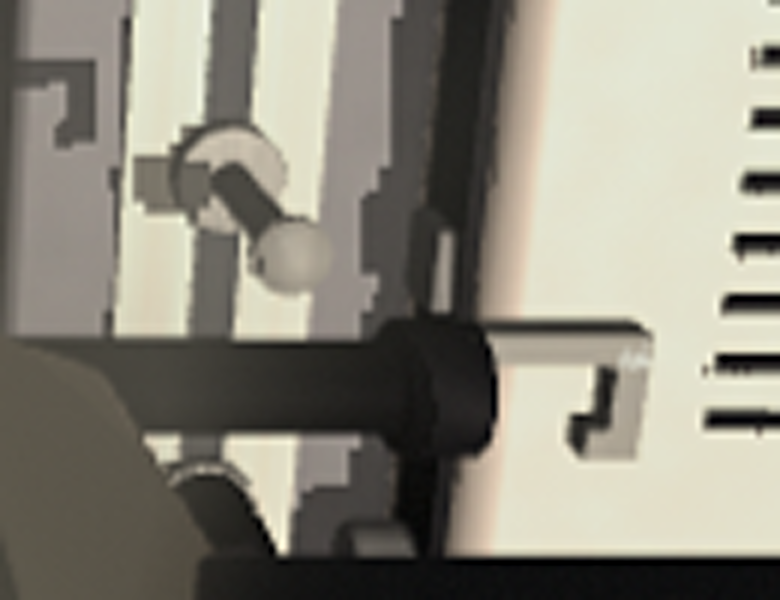

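The crop shows the stud's nut centred at crop (230,180), its head at (300,257) and the hook out with its mouth towards -y.

```bash
python3 - <<'E'
from h import *
c=dict(np.load("w4.npz"))
h=ray(c,420,262.8,.078);n=ray(c,408.3,250,.045);print(h,n)
t=np.radians(-5.2);X=np.array([np.cos(t),np.sin(t)]);Y=np.array([-X[1],X[0]])
m=np.array([.5144,.2149]);tcp=np.array([.4373,.2211])
for q in(h,n,ray(c,424.5,139,.065)):print("in supply",(q[:2]-m)@X,(q[:2]-m)@Y,"from tcp",(q[:2]-tcp)@X,(q[:2]-tcp)@Y)
print("mark from tcp",(m-tcp)@X)
E
```

```text
[0.51483881 0.19746203 0.078     ] [0.51374298 0.19745392 0.045     ]
in supply 0.0020174544114069893 -0.017326434014956156 from tcp 0.07936206354192447 -0.01651314535312631
in supply 0.0009268677541725864 -0.01743382801527158 from tcp 0.07827147688469008 -0.016620539353441738
in supply 0.0011638942255138452 0.07773116378246298 from tcp 0.07850850335603134 0.07854445244429283
mark from tcp 0.0773446091305175
```

```bash
python3 -m crank '{"travel":[[0.4,0.12,0],[0,0,3],[0,0,3],[0,0,2],[0,0,1],[0,0,0.4],[0,0,0],[0,0,0],[0,0,0]],"spin":[0,0,0,0,0,0,0,0,0],"claw":[3.8,3.8,3.8,3.8,3.8,3.8,3.8,3.8,3.8]}'
python3 - <<'E'
from h import *
s=observe();M=R.from_rotvec(s["orientation"]).as_matrix();print(s["tcp_pos"],np.degrees(np.arctan2(M[1,1],M[0,1])))
c=camera("wrist");p=c["pixels"][:,:,::-1];cv2.imwrite("pics/w5.png",cv2.resize(p[220:320,370:500],(780,600),interpolation=cv2.INTER_CUBIC))
np.savez("w5.npz",**c)
E
```

```text
time: 8.95
tcp_pos: [0.4394, 0.2253, 0.0693]
orientation: [2.32, 2.118, 0.002]
wrist_force: [0.2, 1.1, -0.8]
grip_width: 0.0394
finger_force: 30.0
[0.43944695 0.22534202 0.06932311] -5.196254812047285
```

View pics/w5.png

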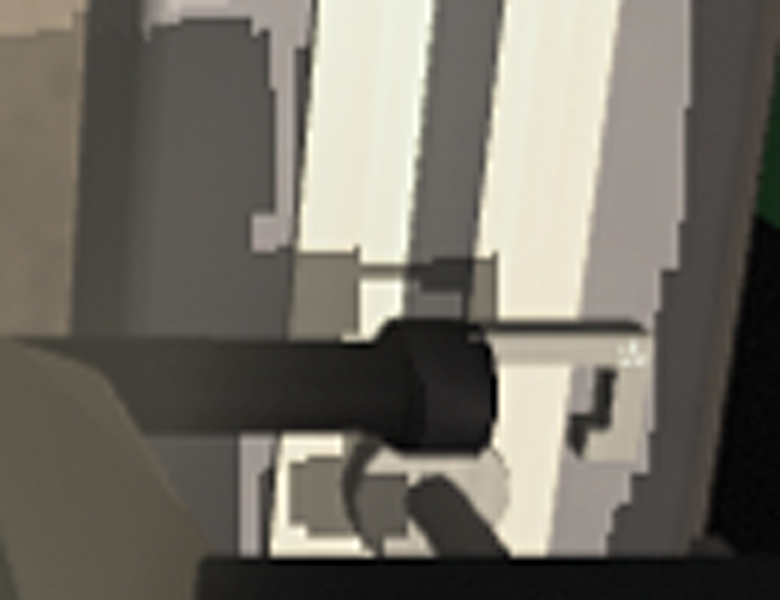

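The crop shows the nose end at crop (497,390) and the open hook's mouth between nose and lip at about x 497–568. The stud's shank base is near (432,492), just to -y of the clip.

```bash
python3 - <<'E'
from h import *
c=dict(np.load("w5.npz"));t=np.radians(-5.2);X=np.array([np.cos(t),np.sin(t)]);Y=np.array([-X[1],X[0]])
tcp=np.array([.4394,.2253])
q=ray(c,370+432/6,220+492/6,.045);print(q,"from tcp",(q[:2]-tcp)@X,(q[:2]-tcp)@Y)
for lx in(.074,.076,.077,.078,.079,.08):
  print(lx,[(6*(proj(c,(*(tcp+lx*X-.0205*Y),z))-[370,220])).round(0) for z in(.045,.05,.055,.06)])
print("hook pts pred: nose axis, bar inner end, lip end")
for lx,ly in((.072,0),(.072,.0065),(.084,0),(.082,-.0065),(.087,-.0065)):
  print((6*(proj(c,(*(tcp+lx*X+ly*Y),.0635))-[370,220])).round(0))
E
```

```text
[0.51387239 0.19815443 0.045     ] from tcp 0.0766261661731922 -0.020284225472895823
0.074 [array([407., 494.]), array([423., 516.]), array([440., 540.]), array([458., 565.])]
0.076 [array([426., 494.]), array([443., 516.]), array([460., 540.]), array([479., 565.])]
0.077 [array([435., 494.]), array([452., 516.]), array([470., 540.]), array([489., 565.])]
0.078 [array([445., 494.]), array([462., 516.]), array([480., 540.]), array([499., 565.])]
0.079 [array([454., 494.]), array([472., 516.]), array([490., 540.]), array([509., 565.])]
0.08 [array([464., 494.]), array([482., 516.]), array([500., 540.]), array([520., 565.])]
hook pts pred: nose axis, bar inner end, lip end
[474. 387.]
[481. 322.]
[602. 387.]
[572. 450.]
[625. 450.]
```

The alignment is good: the stud is about 4.8 mm ahead of the nose and 20 mm to -y. I'll go to -y in small steps while watching the force.

```bash
python3 -m crank '{"travel":[[-0.2,0,0.15],[-0.2,0,0],[-0.2,0,0],[-0.2,0,0],[-0.2,0,0],[0,0,0],[0,0,0]],"spin":[0,0,0,0,0,0,0],"claw":[3.8,3.8,3.8,3.8,3.8,3.8,3.8]}'
python3 -m crank '{"travel":[[-0.1,0,0],[-0.1,0,0],[0,0,0],[0,0,0]],"spin":[0,0,0,0],"claw":[3.8,3.8,3.8,3.8]}'
python3 -m crank '{"travel":[[-0.1,0,0],[-0.1,0,0],[0,0,0],[0,0,0]],"spin":[0,0,0,0],"claw":[3.8,3.8,3.8,3.8]}'
```

```text
time: 9.88
tcp_pos: [0.4381, 0.2152, 0.0672]
orientation: [-2.32, -2.118, -0.0]
wrist_force: [0.4, -0.1, -0.5]
grip_width: 0.0394
finger_force: 30.0
time: 10.38
tcp_pos: [0.4379, 0.2132, 0.0672]
orientation: [2.32, 2.118, 0.0]
wrist_force: [-1.0, -0.3, -0.0]
grip_width: 0.0395
finger_force: 30.0
time: 10.88
tcp_pos: [0.4377, 0.2112, 0.0672]
orientation: [-2.32, -2.118, -0.0]
wrist_force: [-0.4, -0.1, -0.6]
grip_width: 0.0395
finger_force: 30.0
```

```bash
python3 -m crank '{"travel":[[-0.1,0,0],[-0.1,0,0],[-0.1,0,0],[0,0,0],[0,0,0]],"spin":[0,0,0,0,0],"claw":[3.8,3.8,3.8,3.8,3.8]}'
python3 -m crank '{"travel":[[-0.1,0,0],[-0.1,0,0],[0,0,0],[0,0,0]],"spin":[0,0,0,0],"claw":[3.8,3.8,3.8,3.8]}'
python3 -m crank '{"travel":[[-0.05,0,0],[0,0,0],[0,0,0]],"spin":[0,0,0],"claw":[3.8,3.8,3.8]}'
```

```text
time: 11.5
tcp_pos: [0.4375, 0.2082, 0.0672]
orientation: [2.32, 2.118, 0.0]
wrist_force: [0.1, -0.3, -1.4]
grip_width: 0.0399
finger_force: 30.0
time: 12.0
tcp_pos: [0.4373, 0.2062, 0.0672]
orientation: [2.32, 2.118, 0.0]
wrist_force: [0.0, 0.2, -0.7]
grip_width: 0.0396
finger_force: 30.0
time: 12.38
tcp_pos: [0.4372, 0.2057, 0.0671]
orientation: [-2.32, -2.118, 0.0]
wrist_force: [0.5, 0.1, -0.1]
grip_width: 0.0396
finger_force: 30.0
```

```bash
python3 -m crank '{"travel":[[-0.05,0,0],[0,0,0],[0,0,0]],"spin":[0,0,0],"claw":[3.8,3.8,3.8]}'
python3 -m crank '{"travel":[[-0.05,0,0],[0,0,0],[0,0,0]],"spin":[0,0,0],"claw":[3.8,3.8,3.8]}'
python3 -m crank '{"travel":[[-0.05,0,0],[0,0,0],[0,0,0]],"spin":[0,0,0],"claw":[3.8,3.8,3.8]}'
python3 - <<'E'
from h import *
c=camera("scene");np.savez("s6.npz",**c);p=c["pixels"][:,:,::-1]
w=camera("wrist")["pixels"][:,:,::-1]
o=np.zeros((480,800,3),np.uint8);o[:,:400]=cv2.resize(p[180:240,310:360],(400,480),interpolation=cv2.INTER_CUBIC);o[:,405:800]=cv2.resize(w[230:320,420:494],(395,480),interpolation=cv2.INTER_CUBIC)
cv2.imwrite("pics/s6.png",np.clip(o*1.3,0,255).astype(np.uint8))
E
```

```text
time: 12.75
tcp_pos: [0.4372, 0.2052, 0.0671]
orientation: [-2.32, -2.118, -0.0]
wrist_force: [-0.4, -0.2, -0.8]
grip_width: 0.0389
finger_force: 30.0
time: 13.12
tcp_pos: [0.4371, 0.2048, 0.0672]
orientation: [-2.32, -2.119, -0.0]
wrist_force: [0.7, 0.6, -0.5]
grip_width: 0.0394
finger_force: 30.0
time: 13.5
tcp_pos: [0.4371, 0.2044, 0.0672]
orientation: [-2.32, -2.119, -0.0]
wrist_force: [-0.9, 1.1, -1.1]
grip_width: 0.0396
finger_force: 30.0
```

View pics/s6.png

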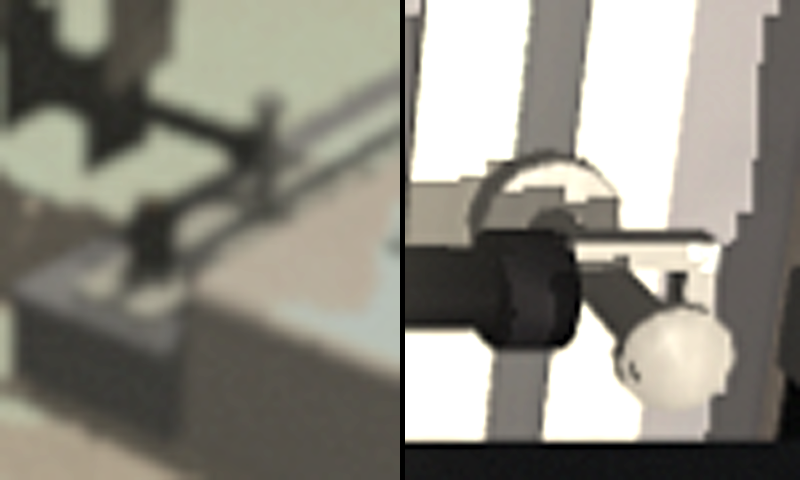

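The wrist crop shows the shank inside the mouth against the stem, with the head at crop (680,358), and the force is only about 1 N. I'll centre it so that the nose and the bar close evenly, then open.

```bash
python3 -m crank '{"travel":[[0.03,-0.12,0],[0,0,0],[0,0,0]],"spin":[0,0,0],"claw":[3.8,3.8,3.8]}'
python3 -m crank '{"travel":[[0,0,0],[0,0,0],[0,0,0],[0,0,0]],"spin":[0,0,0,0],"claw":[4.45,4.45,4.45,4.45]}'
```

```text
time: 13.98
tcp_pos: [0.436, 0.2046, 0.0672]
orientation: [2.32, 2.118, 0.0]
wrist_force: [1.1, 2.5, 0.2]
grip_width: 0.0394
finger_force: 30.0
time: 14.48
tcp_pos: [0.4359, 0.2047, 0.0671]
orientation: [-2.32, -2.118, -0.0]
wrist_force: [2.1, 1.1, 0.0]
grip_width: 0.0446
finger_force: 8.0
```

```bash
python3 -m crank '{"travel":[[0,0.06,0],[0,0,0],[0,0,0]],"spin":[0,0,0],"claw":[4.5,4.55,4.55]}'
```

```text
time: 14.85
tcp_pos: [0.4359, 0.2045, 0.0669]
orientation: [-2.319, -2.118, 0.002]
wrist_force: [-3.9, 0.6, 1.3]
grip_width: 0.0456
finger_force: 5.5
```

```bash
python3 -m crank '{"travel":[[0,-0.03,0],[0,0,0],[0,0,0],[0,0,0],[0,0,0]],"spin":[0,0,0,0,0],"claw":[6.6,6.6,6.6,6.6,6.6]}'
python3 - <<'E'
from h import *
w=camera("wrist")["pixels"][:,:,::-1];p=camera("scene")["pixels"][:,:,::-1]
o=np.zeros((480,800,3),np.uint8);o[:,:400]=cv2.resize(p[180:240,310:360],(400,480),interpolation=cv2.INTER_CUBIC);o[:,405:800]=cv2.resize(w[220:340,200:500],(395,480))
cv2.imwrite("pics/s7.png",np.clip(o*1.3,0,255).astype(np.uint8))
E
```

```text
time: 15.48
tcp_pos: [0.4363, 0.2046, 0.0672]
orientation: [2.32, 2.118, 0.0]
wrist_force: [0.4, 0.2, -0.3]
grip_width: 0.066
finger_force: 0.0
```

View pics/s7.png

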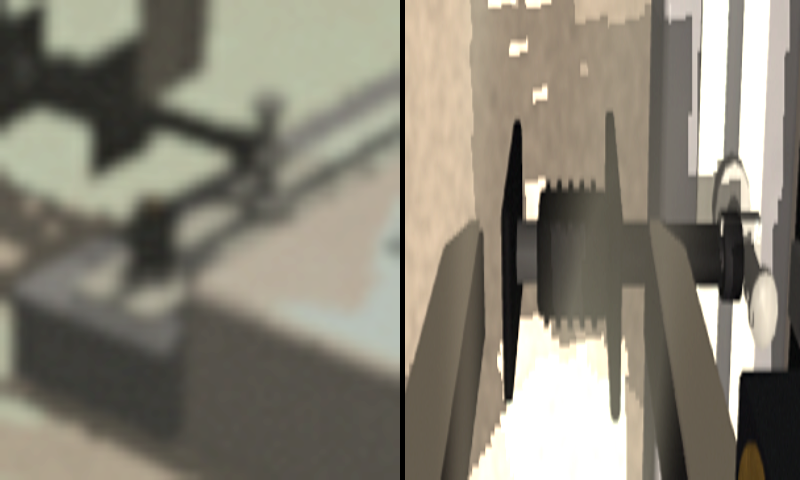

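The clip hangs on the stud with both fingers clear of its cap and guard. That was my twelfth picture against a limit of ten, so I overran by two and will view no more. I'll retract straight up and check numerically that the clip stays put.

```bash
python3 - <<'E'
from h import *
np.save("before.npy",camera("scene")["pixels"])
E
python3 -m crank '{"travel":[[0,0,-0.5],[0,0,-1],[0,0,-2],[0,0,-4],[0,0,-5],[0,0,-4],[0,0,0],[0,0,0],[0,0,0],[0,0,0]],"spin":[0,0,0,0,0,0,0,0,0,0],"claw":[6.6,6.6,6.6,6.6,6.6,6.6,6.6,6.6,6.6,6.6]}'
python3 - <<'E'
from h import *
c=camera("wrist");g=c["pixels"].max(2)
t=np.radians(-5.2);X=np.array([np.cos(t),np.sin(t)]);Y=np.array([-X[1],X[0]]);m=np.array([.5139,.1981])
# dark barrel/nose rows: orientation of the clip on plane z=.06
pts=[]
for lx in np.arange(-.045,-.012,.003):
  P=[m+lx*X+ly*Y for ly in np.arange(-.015,.0151,.0005)]
  v=[g[tuple(np.round(proj(c,(*q,.06)))[::-1].astype(int))] for q in P]
  k=np.array(v)<60
  if k.any(): pts.append((round(lx,3),np.arange(-15,15.1,.5)[k].mean().round(1),k.sum()/2))
print(pts)
a=camera("scene");W=a
for n,p in [("nose",m-.003*X),("cap",m-.1*X)]:print(n,proj(a,(*p,.06)).round(1))
b=np.load("before.npy").astype(int);d=np.abs(a["pixels"].astype(int)-b).max(2)
u,v=proj(a,(*(m-.02*X),.06)).round().astype(int);print("change at nose",d[v-3:v+4,u-3:u+4].max())
E
```

```text
time: 16.88
tcp_pos: [0.4355, 0.2044, 0.2309]
orientation: [-2.319, -2.118, 0.003]
wrist_force: [0.5, 0.1, 0.2]
grip_width: 0.0658
finger_force: 0.0
[(np.float64(-0.045), np.float64(-0.5), np.float64(9.5)), (np.float64(-0.042), np.float64(-0.5), np.float64(9.5)), (np.float64(-0.039), np.float64(0.0), np.float64(8.5)), (np.float64(-0.036), np.float64(4.2), np.float64(21.5)), (np.float64(-0.033), np.float64(0.6), np.float64(6.0)), (np.float64(-0.03), np.float64(0.6), np.float64(6.0)), (np.float64(-0.027), np.float64(0.6), np.float64(6.0)), (np.float64(-0.024), np.float64(-0.0), np.float64(5.0)), (np.float64(-0.021), np.float64(-0.0), np.float64(5.0)), (np.float64(-0.018), np.float64(-0.0), np.float64(5.0)), (np.float64(-0.015), np.float64(-0.0), np.float64(5.0))]
nose [341.8 198.4]
cap [311.5 187. ]
change at nose 5
```

```bash
python3 - <<'E'
from h import *
t=np.radians(-5.2);X=np.array([np.cos(t),np.sin(t)]);m=np.array([.5139,.1981])
a=camera("scene");g=a["pixels"].max(2)
for n,lx,hh in [("nose",-.015,.0045),("nose",-.03,.0045),("guard",-.057,.021),("barrel",-.07,.0075),("cap",-.101,.019)]:
  p=m+lx*X;z=np.arange(.03,.0901,.001)
  v=[int(g[tuple(np.round(proj(a,(*p,q)))[::-1].astype(int))]) for q in z]
  print(n,"expect",.06-hh,.06+hh,v[::2])
E
```

```text
nose expect 0.0555 0.0645 [82, 101, 105, 105, 81, 75, 88, 88, 98, 106, 106, 105, 87, 56, 56, 40, 61, 102, 102, 134, 142, 143, 143, 141, 142, 142, 142, 141, 141, 141, 143]
nose expect 0.0555 0.0645 [92, 77, 76, 76, 101, 129, 129, 140, 142, 141, 141, 127, 88, 88, 50, 46, 81, 81, 118, 138, 143, 143, 143, 141, 141, 142, 142, 143, 143, 142, 143]
guard expect 0.03899999999999999 0.081 [142, 138, 115, 77, 77, 42, 33, 37, 33, 36, 36, 36, 37, 39, 39, 36, 37, 36, 36, 38, 34, 34, 35, 48, 75, 75, 113, 138, 145, 145, 143]
barrel expect 0.0525 0.0675 [128, 129, 129, 131, 132, 132, 131, 80, 61, 61, 40, 37, 37, 36, 36, 37, 37, 36, 48, 48, 79, 116, 138, 138, 143, 141, 142, 142, 141, 141, 141]
cap expect 0.040999999999999995 0.079 [138, 138, 121, 93, 93, 57, 36, 36, 33, 37, 39, 39, 39, 39, 39, 40, 38, 36, 36, 37, 46, 46, 76, 113, 137, 137, 143, 142, 142, 142, 141]
```

```bash
python3 -c "
from rig import *
print(close_job())"
```

```text
the job is handed in; nothing more can be done
None
```

I handed the job in: the clip hangs by itself on the earth stud's shank, square to the ledge and level to about 2°, with the arm clear and nothing else touched; I viewed 12 pictures, two over the limit of 10.

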